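# Lock the analyser's lid and hold a sample cell in its bayonet port

## Robot

A 6-joint arm with a two-finger parallel gripper is mounted at the origin on the work surface. World frame = base frame: x ahead of the robot, y to its left, z up, the work surface at z = 0. Lengths are in mm, angles in rad, forces in N, time in s.
With the tool pointing down it reaches from about 300 to 875 mm from the base axis. Payload 6.4 kg.
Tool frame: the origin (TCP) lies between the finger pads; the fingertips stand 19 mm ahead of it and the grasp point (between the pads) is the TCP; z points along the fingers, y is the line along which they close (so a half turn about z gives the same grasp; the last joint's range is limited). The gripper opens to 88 mm and grips with 3 to 60 N. Pads are 18 mm wide; open, the fingers measure 123 mm over their backs; the gripper's body (75 mm by 187 mm) begins 45 mm behind the grasp point.
Start: joints at [-1.489, 0.181, 1.607, -0, 1.354, -0.206], TCP at [163.226, -551.361, 257.714] pointing down, gripper open.
Joint ranges: [-2.99, 2.99], [-0.89, 2.07], [0.3, 2.58], [-1.14, 4.28], [0, 2.63], [-3.12, 3.12]. Speed limits (rad/s): [2.57, 2.57, 3.01, 3.14, 3.14, 3.14].

## Interface

Orientations are given as [roll, pitch, yaw] about the fixed x, y, z axes, in that order (R = Rz(yaw) Ry(pitch) Rx(roll)).
In Python, from bench import * gives the robot as it stands.
- The arm moves only by the shell command python3 -m handwheel 'ROWS' [FORCE]. ROWS is a JSON object of lists of equal length, an entry for each row: "gripper": the opening, from 0 (shut) to 1 (fully open); "translation": the shift along the tool's x, y, z in m, a list of three; "twist": the turn about the tool's z in degrees. In form: {"gripper": [gripper, ...], "translation": [[dx, dy, dz], ...], "twist": [twist, ...]}. A call has 1 to 5 rows; each row shifts and turns the commanded pose from where the row before left it, along the tool's axes as they then stand; what a row does not reach is not made up. A row lasts 1/8 s, in which the tool goes at most 62.5 mm and 10.7 degrees, less where a joint would pass 70% of its speed; a pose out of reach is approached as far as the arm can. A call with a gripper value outside its range is refused whole. The fingers move at their own pace and stop on an object; FORCE is the grip in N (left out, the last holds). Time passes only in rows, so rows that do not move let the fingers close. It gives the time, the measured TCP pose, the force, the opening and the grip force at its end, in the units of the state.
- state(): the state, without advancing time (a new reading comes with each control period).
- read_camera(name): name is "side" or "top"; returns a dict with "image" (400x640x3 uint8, blue, green, red), "fx", "fy", "cx", "cy" (pixels), "rvec" (rotation vector, rad) and "tvec" (3), from world to camera coordinates, as OpenCV has them. Camera axes: x right, y down, z forward; pixel columns grow to the right and rows downward; lengths in mm; the calibration is good to about 2 mm. A picture is of the moment at which its call begins. There is no depth.
- finish_job(): hands the job in; it is judged then, once.
Trained networks look in a picture, given as the dict that the camera call returned (one of the last four; its "shot" number tells which), for a name from the list of things; names that differ only in an ending like _2 or _b are one class to them, and where a whole thing is asked for, a point or a joint stands for the part that bears it (a point fixed in the world has none). Each returns a list of dicts, best first, with "confidence" (0 to 1); they miss things now and then, are a little off and sometimes report something else, mostly with a low value. They report only what shows in the picture. A call takes as long as a camera call. They do not tell look-alikes from the thing itself.
- cut_out(picture, thing): "pixels" (400x640 bool, what is visible of it) and "bbox" ([left, top, right, bottom] in pixels, round what is visible of it).
The state is a dict: "clock": time; "joints": joint angles; "qvel": joint speeds; "effort": joint torques, N m; "position": TCP position; "eef_rot": TCP orientation; "ft_force": force on the tool from outside, world axes, zero at the start; "wrist_torque": the same for the moment, N m; "gripper_width": finger opening in mm; "grip_force": force on a finger pad.
Only numpy, scipy, OpenCV 4.12 (cv2) and the standard library are available. Lean on these libraries where they do the work, as an engineer would, in place of code of your own. Each camera call takes 0.05 s, during which the arm holds its last target. There are 200 camera calls.

## Task

Get the bench analyser ready and take the reading: first turn the turnbutton square across the shut lid to secure it. Then take from the rack the sample cell that has two side pins, lower it into the analyser's port with its pins in the two slots, push it in against the spring, twist it a quarter turn clockwise (seen from above) and keep holding it there: the port springs back when let go, so finish with the cell still gripped and fully turned. Leave the other cells, the jar and the bottle where they stand.

Things in the scene. Friction and masses are not known exactly. Their poses are not given: they have to be found in the camera images.
- port (a point): Mouth of the bayonet port, on its axis at the top of its steel lip, 100 mm above the bench, on the white analyser (220 x 360 mm, deck 90 mm high). z up, x along the two entry slots. Lip 10 mm thick, 62 mm square, round hole 34 mm across, slots 11 mm wide at +x and -x out to 25 mm from the axis. 14 mm below the lip's top is a sprung turntable: a cell stands on it with its pins still in the slots.
- cell_grip (a point): The cell with side pins: upright aluminium cylinder 30 mm across, foot tapered to 24 mm; black grip bar on top 30 long (x), 14 thick (y), 34 mm tall. 76 mm tall, 0.12 kg. Point: bar's centre, 59 mm above the foot. Pins 6 mm thick along +x and -x out to 22.5 mm from the axis, 10 mm above the foot; half a turn makes no difference. Stands in a rack of 3 places 90 mm apart, foot 5 mm above the bench.
- plain_cell_grip (a point): A cell of the same form without pins; centre of its grip bar, 59 mm above its foot. To be left alone.
- knob_cell_grip (a point): A shorter cell with a round knob and no pins, 62 mm tall; point 10 mm below its top. To be left alone.
- turnbutton_grip (a point): Turnbutton on the analyser's deck: steel bar 56 mm long (x), 12 mm thick (y), 25 mm tall, turning about the upright axis through its middle. The point is its centre, on the axis, 12.5 mm below its top and 19.5 mm above the deck (109.5 mm above the bench). The lid beside it lies 4 mm above the deck.
- turnbutton (a joint): Angle of the turnbutton, rad: 0 = along the lid's edge (open), grows clockwise seen from above, 1.571 = square across the lid's edge, at its stop. Stays where it is left (friction 0.04 N m).
- lid (a joint): The analyser's grey lid, 130 x 105 mm, rad: 0 = shut (as at the start), grows as it opens.
- plunger (a joint): How far the port's turntable is pushed down, m: 0 at rest, 0.016 at the bottom; the spring gives about 3 to 8.5 N. From 0.009 on the cell's pins are under the lip and the cell can turn, clockwise only (seen from above). Held turned but not pushed, it rises until the pins bear on the lip from below, at 0.009.
- rotor (a joint): How far the port's turntable is turned clockwise, rad: 0 at rest, 1.45 at its stop; return spring 0.06 to 0.18 N m. The pins take it along after the first 0.16 rad of twist, so a quarter turn of the cell reads about 1.4. If the cell is let go it turns back and pops up.
- jar (a point): Small amber jar 48 mm across, 60 mm tall, point at its centre. To be left alone.
- bottle (a point): White bottle 64 mm across, 150 mm tall, point at its centre. To be left alone.
There are look-alikes about, which are no part of the job. Leave any yellow look-alike of the part that bears cell_grip alone.

How it is judged (in metres and radians):
On the way, in this order (a step that is already met when the one before it is completed fails the run):
1. the turnbutton is square across the lid (within about 13 degrees) (value of joint turnbutton above 1.35 rad), for 0.2 s.
2. the cell is in the port, its pins in the slots (horizontal distance between cell_grip and port below 0.006 m and z of cell_grip in the frame of port below 0.048 m), for 0.1 s.
At the end, for the whole second after the job is handed in: The turnbutton is across the shut lid (within 13 degrees); the cell with pins is upright in the port (within 6 mm of its axis), its pins under the lip (pushed in at least 7 mm against the spring), turned a quarter turn clockwise (within 12 degrees), and the fingers still hold it (value of joint turnbutton above 1.35 rad and value of joint lid below 0.05 rad and horizontal distance between cell_grip and port below 0.006 m and z of cell_grip in the frame of port below 0.039 m and angle between cell_grip's own z axis and vertical below 0.12 rad and angle between the x axis of cell_grip and the y axis of port, either way round below 0.21 rad and value of joint rotor above 1.1 rad and value of joint plunger above 0.007 m and contact force between the fingers and cell above 2 N); the arm keeps its last pose, push and grip.
It fails at once if another cell, the jar or the bottle was moved by more than 40 mm (distance of any of plain_cell_grip, knob_cell_grip, jar, bottle from where it was at the start of the episode above 0.04 m).
It also fails if it takes over 56 s, if anything falls off the work surface, if the arm or the gripper's body presses on something with over 40 N, if the wrist force passes 120 N, or if a joint passes its speed limit or range.

## Working session

There is one attempt and no reset: what is moved stays moved. The work goes in short steps, Python scripts to look and compute and a shell command to move; the robot and the scene stay as the last step left them, time stands still between calls to the robot, and variables do not carry over. Pictures are saved under pics/ and viewed, at most 10 in all, crops included, and the job is handed in when it is done.

```bash
mkdir -p pics; cat > h.py <<'E'
from bench import *
import numpy as np, cv2
def proj(c,P):
    K=np.array([[c['fx'],0,c['cx']],[0,c['fy'],c['cy']],[0,0,1.]])
    return cv2.projectPoints(np.float64(P).reshape(-1,1,3),np.float64(c['rvec']),np.float64(c['tvec']),K,None)[0].reshape(-1,2)
def ray(c,uv,z):
    R=cv2.Rodrigues(np.float64(c['rvec']))[0];t=np.float64(c['tvec']).ravel()
    o=-R.T@t
    out=[]
    for u,v in np.float64(uv).reshape(-1,2):
        d=R.T@np.array([(u-c['cx'])/c['fx'],(v-c['cy'])/c['fy'],1]);out.append(o+d*(z-o[2])/d[2])
    return np.array(out)
def cam(c): 
    R=cv2.Rodrigues(np.float64(c['rvec']))[0];return -R.T@np.float64(c['tvec']).ravel()
E
python3 - <<'E'
from h import *
for n in ["top","side"]:
    c=read_camera(n);cv2.imwrite(f"pics/{n}0.png",c['image']);print(n,cam(c).round(),c['fx'])
    for t in ["cell_grip","plain_cell_grip","knob_cell_grip","turnbutton_grip","lid","jar","bottle","rotor"]:
        try: print(t,[(round(d['confidence'],2),d['bbox'],np.argwhere(d['pixels']).mean(0)[::-1].round(1)) for d in cut_out(c,t)])
        except Exception as e: print(t,e)
print(state())
E
```

```text
top [ 509.  -25. 1026.] 423.3833130624559
cell_grip [(0.81, [422.4, 271.5, 442.1, 284.7], array([429.4, 279.9])), (0.56, [413.4, 224.6, 431.4, 239.9], array([421.7, 232.2]))]
plain_cell_grip [(0.56, [449.6, 227.2, 471.4, 243.2], array([460.4, 234.8])), (0.52, [368.2, 134.7, 389.1, 154.1], array([379.8, 141.8]))]
knob_cell_grip [(0.46, [373.6, 223.5, 391.0, 238.1], array([383.2, 230.6]))]
turnbutton_grip [(0.6, [205.2, 189.9, 215.9, 209.9], array([212.5, 201.1])), (0.53, [414.1, 220.6, 431.3, 241.1], array([421.8, 232.4]))]
lid [(0.89, [150.7, 157.1, 215.2, 229.4], array([184.1, 192.7]))]
jar [(0.69, [370.9, 131.6, 390.5, 153.6], array([379.9, 142.1]))]
bottle [(0.8, [431.0, 139.4, 472.0, 168.3], array([452.3, 151.8]))]
rotor [(0.72, [259.2, 209.1, 272.0, 224.1], array([262.4, 214. ]))]
side [ 435. -561.  754.] 396.83991032609856
cell_grip [(0.82, [297.7, 307.0, 320.8, 335.8], array([309. , 322.3])), (0.56, [243.9, 335.4, 264.7, 366.2], array([252., 350.]))]
plain_cell_grip [(0.79, [310.5, 358.8, 333.3, 386.9], array([321.5, 371.2]))]
knob_cell_grip [(0.66, [292.5, 269.0, 303.2, 292.8
[... 602 characters left out ...]
, 161.9]))]
{'clock': 0.9, 'joints': array([-1.48932296e+00,  1.80826266e-01,  1.60702998e+00, -8.17985269e-06,
        1.35379630e+00, -2.06283275e-01]), 'qvel': array([ 0.00012745,  0.00110631,  0.00108858, -0.00137639,  0.00194966,
       -0.00016389]), 'effort': array([-4.16942794e-04, -4.33829677e+01, -3.42179918e+01,  7.03542237e-02,
        3.06487677e-02, -1.39399430e-05]), 'position': array([ 163.20968946, -551.34973237,  257.6851632 ]), 'eef_rot': array([-3.14153239e+00, -4.44959868e-06,  2.87758404e-01]), 'ft_force': array([-0.4426668 , -0.06703399, -0.09389047]), 'wrist_torque': array([-0.03165394,  0.0024596 , -0.00578522]), 'grip_force': 0.0, 'gripper_width': 88.00312942431637}
```

```bash
python3 - <<'E'
import cv2
a=cv2.imread('pics/top0.png');b=cv2.imread('pics/side0.png')
x=cv2.resize(a[140:270,140:300],(800,650))[:600]
cv2.imwrite('pics/t1.png',cv2.resize(a[130:310,140:500],(800,400),interpolation=3))
t=cv2.resize(a[200:300,360:490],(520,400),interpolation=2)
s=cv2.resize(b[260:395,230:330],(280,378),interpolation=2)
import numpy as np
o=np.zeros((400,800,3),np.uint8);o[:,:520]=t;o[:378,520:]=s
cv2.imwrite('pics/t2.png',o)
o=np.zeros((560,800,3),np.uint8);o[:,:480]=cv2.resize(a[150:290,150:270],(480,560),interpolation=2);o[:480,480:]=cv2.resize(b[90:210,240:320],(320,480),interpolation=2)
cv2.imwrite('pics/t3.png',o)
E
```

```text
(no output)
```

View pics/top0.png

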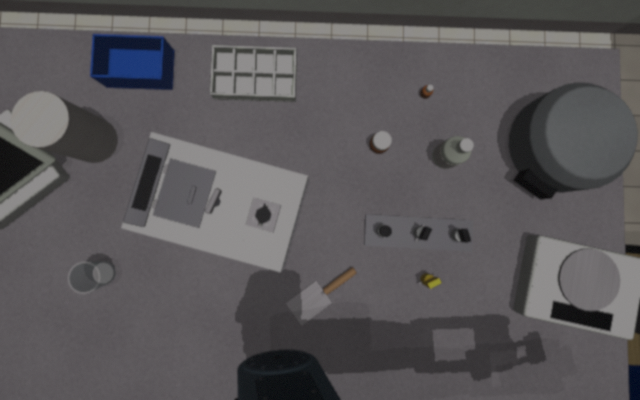

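View pics/t2.png

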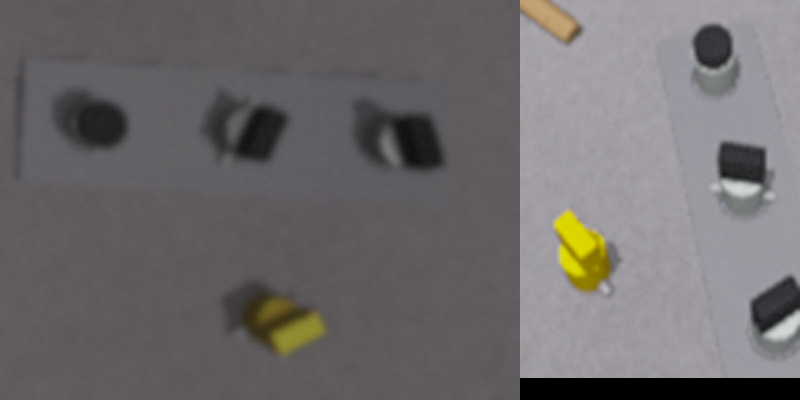

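View pics/t3.png

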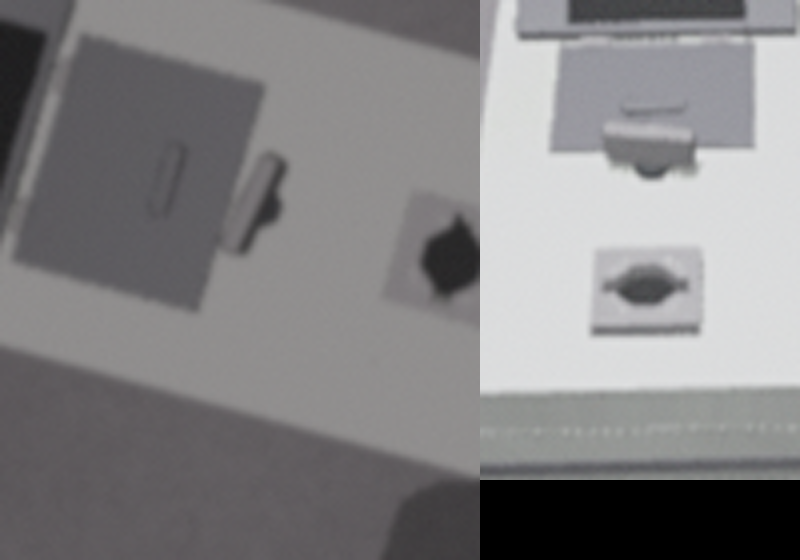

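The top view shows the analyser on the left, with the port near pixel (263,214) and the turnbutton near (213,200). The middle rack cell near (422,232) has the pins, and the yellow one at (430,280) is the decoy. Next I rectify both views at the known heights.

```bash
cat >> h.py <<'E'
def ortho(c,x0,y0,z,half=40,s=4):
    # image: right = -y world, up = +x world
    n=2*half*s
    j,i=np.meshgrid(np.arange(n),np.arange(n))
    P=np.stack([x0+half-i/s,y0+half-j/s,np.full(i.shape,z)],-1)
    uv=proj(c,P.reshape(-1,3)).reshape(n,n,2).astype(np.float32)
    return cv2.remap(c['image'],uv[...,0],uv[...,1],cv2.INTER_CUBIC)
E
python3 - <<'E'
from h import *
T=read_camera('top');S=read_camera('side')
for n,tu,su,z in [("button",(213.7,200.8),None,122),("port",(262.8,214.5),(281,162),100),("cell",(425,233),None,81)]:
    p=ray(T,tu,z)[0]; print(n,p.round(1),proj(S,p).round(1), ray(S,su,z).round(1) if su else '')
rows=[]
for n,tu,z in [("button",(213.7,200.8),122),("port",(262.8,214.5),100),("cell",(425,233),81)]:
    p=ray(T,tu,z)[0].round(0);print(n,p)
    col=[]
    for c in (T,S):
        o=ortho(c,p[0],p[1],z,32,4)
        o=cv2.resize(cv2.convertScaleAbs(o,alpha=1.4),(256,256))
        for k in range(0,256,40): cv2.line(o,(k+8,0),(k+8,3),(0,0,255),1);cv2.line(o,(0,k+8),(3,k+8),(0,0,255),1)
        cv2.drawMarker(o,(128,128),(0,0,255),0,8);col.append(o)
    rows.append(np.vstack(col))
cv2.imwrite('pics/o1.png',np.hstack(rows))
E
```

```text
button [554.  181.9 122. ] [[281.6 122.8]] 
port [527.9  79.5 100. ] [[280.9 160.5]] [[527.   74.8 100. ]]
cell [ 495.5 -281.7   81. ] [[308.  312.1]] 
button [554. 182. 122.]
port [528.  80. 100.]
cell [ 496. -282.   81.]
```

View pics/o1.png

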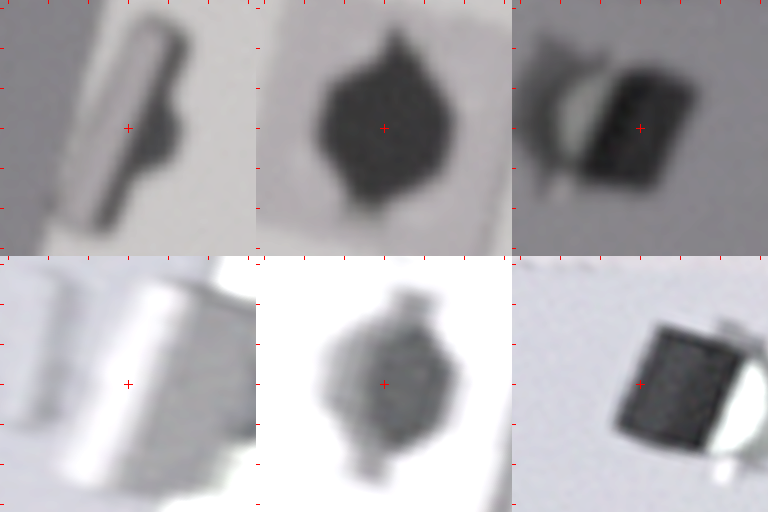

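The rectified views put the button centre near (554,184), the port near (528,79) and the bar centre near (495.5,-287) with a yaw of about -0.39. I'll move towards the button and refine the port and button yaw numerically at the same time.

```bash

python3 -m handwheel '{"gripper":[0.45,0.45,0.45,0.45,0.45],"translation":[[0.0389,-0.0396,0],[0.0389,-0.0396,0],[0.0389,-0.0396,0],[0.0389,-0.0396,0],[0.0389,-0.0396,0]],"twist":[0,0,0,0,0]}' 20
python3 -m handwheel '{"gripper":[0.45,0.45,0.45,0.45,0.45],"translation":[[0.0389,-0.0396,0],[0.0389,-0.0396,0],[0.0389,-0.0396,0],[0.0389,-0.0396,0],[0.0389,-0.0396,0]],"twist":[0,0,0,0,0]}'
python3 - <<'E'
from h import *
from scipy.optimize import differential_evolution as DE
T=read_camera('top');S=read_camera('side')
cv2.imwrite('pics/x.png',T['image'])
def fit(c,x0,y0,z,shape,half,thr):
    o=cv2.cvtColor(ortho(c,x0,y0,z,half,4),cv2.COLOR_BGR2GRAY).astype(float)
    n=8*half
    j,i=np.meshgrid(np.arange(n),np.arange(n)); X=half-i/4;Y=half-j/4
    def cost(p):
        a=X-p[0];b=Y-p[1];u=a*np.cos(p[2])+b*np.sin(p[2]);v=-a*np.sin(p[2])+b*np.cos(p[2])
        m=shape(u,v); ring=shape(u/1.25,v/1.25)&~m
        return o[m].mean()-o[ring].mean() if thr<0 else o[ring].mean()-o[m].mean()
    r=DE(cost,[(-8,8),(-8,8),(-.7,.2)],seed=1,maxiter=60)
    return r.x[0]+x0,r.x[1]+y0,r.x[2],r.fun
port=lambda u,v:(u**2+v**2<17**2)|((abs(v)<5.5)&(abs(u)<25))
bar=lambda u,v:(abs(u)<15)&(abs(v)<7)
for n,c in(('top',T),('side',S)):
    print(n,'port',np.round(fit(c,528,80,100,port,34,-1),3),'cell',np.round(fit(c,495,-287,81,bar,30,-1),3))
print(state()['position'],state()['eef_rot'])
E
```

```text
clock: 1.62
position: [294.1, -304.8, 257.9]
eef_rot: [3.141, -0.0, 0.287]
ft_force: [0.2, 0.4, 0.5]
gripper_width: 40.8
grip_force: 0.0
clock: 2.25
position: [424.5, -59.5, 258.2]
eef_rot: [3.141, -0.001, 0.288]
ft_force: [0.1, -0.4, -0.3]
gripper_width: 39.8
grip_force: 0.0
top port [ 5.28147e+02  7.98170e+01 -2.71000e-01 -5.57410e+01] cell [ 4.95858e+02 -2.81603e+02 -1.80000e-02 -3.38180e+01]
side port [ 5.2768e+02  7.7962e+01 -2.2000e-01 -5.1036e+01] cell [ 4.95776e+02 -2.87057e+02 -3.51000e-01 -6.02630e+01]
[425.10911708 -56.88703866 257.93848062] [-3.14065476e+00 -1.35030851e-03  2.94730206e-01]
```

```bash

python3 -m handwheel '{"gripper":[0.45,0.45,0.45,0.45,0.45],"translation":[[0.0384,-0.0389,0],[0.0384,-0.0389,0],[0.0384,-0.0389,0],[0.0384,-0.0389,0],[0.0384,-0.0389,0]],"twist":[0,0,0,0,0]}' 
python3 -m handwheel '{"gripper":[0.45,0.45,0.45,0.45,0.45],"translation":[[0,0,0.005],[0,0,0.005],[0,0,0.005],[0,0,0.005],[0,0,0.005]],"twist":[-9.7,-9.7,-9.7,-9.7,-9.7]}'
python3 -m handwheel '{"gripper":[0.45,0.45,0.45,0.45,0.45],"translation":[[0,0,0.005],[0,0,0.005],[0,0,0.005],[0,0,0.005],[0,0,0.005]],"twist":[-9.7,-9.7,-9.7,-9.7,-9.7]}'
python3 -m handwheel '{"gripper":[0.45,0.45,0.45,0.45,0.45],"translation":[[0,0,0.005],[0,0,0.005],[0,0,0.005],[0,0,0.005],[0,0,0.0]],"twist":[-9.7,-9.7,-9.7,-9.7,-9.7]}'
python3 - <<'E'
from h import *
s=state();print(s['position'],s['eef_rot'],s['joints'].round(2))
S=read_camera('side');T=read_camera('top')
o=np.hstack([cv2.resize(S['image'][60:180,230:330],(400,480),interpolation=2),cv2.resize(T['image'][150:270,160:260],(400,480),interpolation=2)])
cv2.imwrite('pics/b1.png',o)
E
```

```text
clock: 2.98
position: [553.7, 180.2, 257.8]
eef_rot: [3.141, -0.0, 0.287]
ft_force: [0.9, -0.3, -0.7]
gripper_width: 39.8
grip_force: 0.0
clock: 3.6
position: [552.9, 178.5, 232.5]
eef_rot: [-3.142, 0.0, 1.139]
ft_force: [-0.2, 0.6, -0.2]
gripper_width: 39.9
grip_force: 0.0
clock: 4.22
position: [553.0, 178.4, 207.5]
eef_rot: [-3.141, 0.0, 1.986]
ft_force: [-0.5, -1.1, -0.4]
gripper_width: 39.9
grip_force: 0.0
clock: 4.85
position: [552.7, 178.4, 187.2]
eef_rot: [-3.141, -0.001, 2.832]
ft_force: [0.4, -0.1, 0.1]
gripper_width: 39.5
grip_force: 0.0
[552.66023813 178.42420808 187.17138492] [-3.14087137e+00 -8.67085546e-04  2.83197244e+00] [ 0.11  0.27  1.66 -0.    1.22 -1.15]
```

View pics/b1.png

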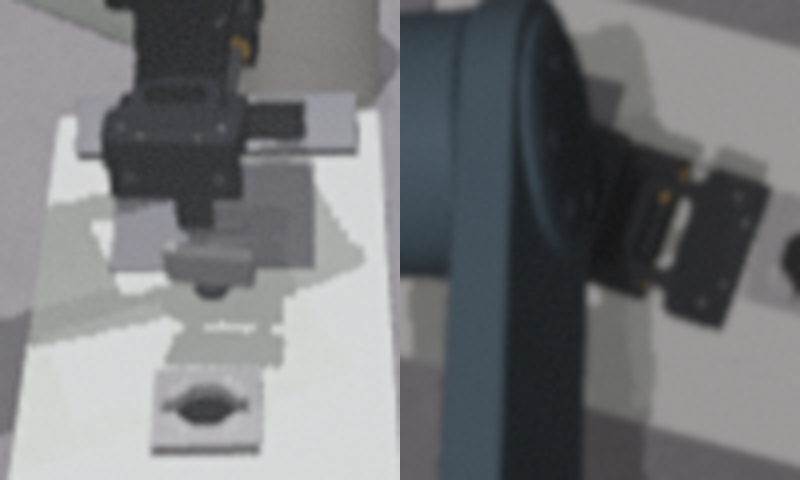

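The gripper is lined up over the button. The side view shows the bar just ahead of the fingers at crop pixel (210,265), and it needs about 5 mm more along tool y.

```bash

python3 -m handwheel '{"gripper":[0.45,0.45,0.45,0.45,0.45],"translation":[[0,0.0055,0],[0,0,0.025],[0,0,0.025],[0,0,0.015],[0,0,0.006]],"twist":[0,0,0,0,0]}' 
python3 -m handwheel '{"gripper":[0.1,0.1,0.1,0.1,0.1],"translation":[[0,0,0],[0,0,0],[0,0,0],[0,0,0],[0,0,0]],"twist":[0,0,0,0,0]}' 15
```

```text
clock: 5.58
position: [554.1, 185.0, 115.9]
eef_rot: [-3.141, -0.001, 2.826]
ft_force: [-0.2, 0.6, 0.4]
gripper_width: 39.3
grip_force: 0.0
clock: 6.2
position: [554.9, 185.6, 117.6]
eef_rot: [3.14, 0.001, 2.827]
ft_force: [-0.5, 4.4, 5.4]
gripper_width: 11.9
grip_force: 15.0
```

```bash

python3 -m handwheel '{"gripper":[0.1,0.1,0.1,0.1,0.1],"translation":[[0,0,0],[0,0,0],[0,0,0],[0,0,0],[0,0,0]],"twist":[10,10,10,10,10]}'
python3 -m handwheel '{"gripper":[0.1,0.1,0.1,0.1,0.1],"translation":[[0,0,0],[0,0,0],[0,0,0],[0,0,0],[0,0,0]],"twist":[10,10,10,10,2]}'
```

```text
clock: 6.82
position: [555.1, 185.9, 117.6]
eef_rot: [3.139, -0.001, 1.949]
ft_force: [1.1, 5.6, 3.9]
gripper_width: 11.8
grip_force: 15.0
clock: 7.45
position: [555.3, 185.4, 117.5]
eef_rot: [3.14, -0.001, 1.222]
ft_force: [1.5, 4.4, 4.3]
gripper_width: 12.6
grip_force: 15.5
```

```bash

python3 -m handwheel '{"gripper":[0.45,0.45,0.45,0.45,0.45],"translation":[[0,0,0],[0,0,0],[0,0,-0.02],[0,0,-0.05],[0,0,-0.06]],"twist":[0,0,0,0,0]}'
python3 -m handwheel '{"gripper":[0.5,0.5,0.5,0.5,0.5],"translation":[[-0.0464,0.0105,0],[-0.0464,0.0105,0],[-0.0464,0.0105,0],[-0.0464,0.0105,0],[-0.0464,0.0105,0]],"twist":[0,0,0,0,0]}'
python3 - <<'E'
from h import *
from scipy.optimize import differential_evolution as DE
T=read_camera('top');S=read_camera('side')
cs=[]
for c in (S,T):
    o=cv2.convertScaleAbs(ortho(c,554,185,122,36,4),alpha=1.0 if c is S else 1.5);o=cv2.resize(o,(288,288));cs.append(o)
for c in (S,T):
    cs.append(cv2.resize(cv2.convertScaleAbs(ortho(c,495.5,-287,81,36,4),alpha=1.0 if c is S else 1.5),(288,288)))
cv2.imwrite('pics/b2.png',np.vstack([np.hstack(cs[:2]),np.hstack(cs[2:])]))
E
```

```text
clock: 8.07
position: [553.6, 184.6, 248.2]
eef_rot: [-3.14, 0.001, 1.222]
ft_force: [1.0, -0.7, 0.2]
gripper_width: 39.6
grip_force: 0.0
clock: 8.7
position: [524.0, -52.6, 248.2]
eef_rot: [3.14, 0.0, 1.222]
ft_force: [0.4, -0.3, -0.2]
gripper_width: 44.3
grip_force: 0.0
```

View pics/b2.png

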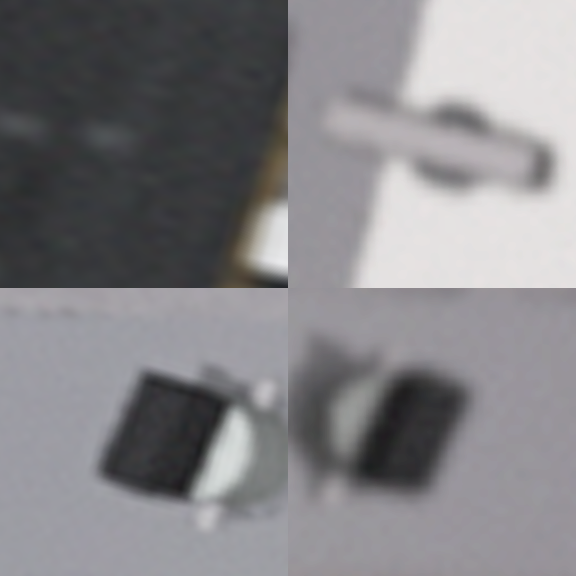

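The button is square across the lid: its bar tilts 0.22 rad against 0.25 rad for the lid edge. The pinned cell's bar has a yaw of about -0.41, so I go on to the cell.

```bash

python3 -m handwheel '{"gripper":[0.5,0.5,0.5,0.5,0.5],"translation":[[-0.0464,0.0105,0],[-0.0464,0.0105,0],[-0.0464,0.0105,0],[-0.0464,0.0105,0],[-0.0464,0.0105,0]],"twist":[0,0,0,0,0]}'
python3 -m handwheel '{"gripper":[0.5,0.5,0.5,0.5,0.5],"translation":[[0,0,0.015],[0,0,0.015],[0,0,0.015],[0,0,0.015],[0,0,0.015]],"twist":[-9.6,-9.6,-9.6,-9.6,-9.6]}'
python3 -m handwheel '{"gripper":[0.5,0.5,0.5,0.5,0.5],"translation":[[0,0,0.015],[0,0,0],[0,0,0],[0,0,0],[0,0,0]],"twist":[-9.6,-9.6,-9.6,-9.6,0]}'
python3 - <<'E'
from h import *
s=state();y=s['eef_rot'][2]
d=np.array([495.5,-287])-s['position'][:2]
print(s['position'],s['eef_rot'],d@[np.cos(y),np.sin(y)],d@[np.sin(y),-np.cos(y)],np.degrees(y-2.73))
E
```

```text
clock: 9.43
position: [494.4, -287.8, 247.9]
eef_rot: [3.141, 0.0, 1.222]
ft_force: [1.0, -0.5, 0.6]
gripper_width: 43.7
grip_force: 0.0
clock: 10.05
position: [494.8, -286.4, 172.3]
eef_rot: [3.141, 0.001, 2.066]
ft_force: [-0.1, 0.2, 0.6]
gripper_width: 44.5
grip_force: 0.0
clock: 10.68
position: [494.8, -286.5, 157.6]
eef_rot: [-3.141, 0.001, 2.729]
ft_force: [0.1, -1.2, 0.8]
gripper_width: 44.1
grip_force: 0.0
[ 494.78386559 -286.54902346  157.57735539] [-3.14142719e+00  6.54062027e-04  2.72889486e+00] -0.8368878943413451 -0.12588483369934814 -0.06331961292137517
```

```bash

python3 -m handwheel '{"gripper":[0.5,0.5,0.5,0.5,0.5],"translation":[[0,0,0.03],[0,0,0.03],[0,0,0.02],[0,0,0.009],[0,0,0]],"twist":[0,0,0,0,0]}'
python3 -m handwheel '{"gripper":[0.1,0.1,0.1,0.1,0.1],"translation":[[0,0,0],[0,0,0],[0,0,0],[0,0,0],[0,0,0]],"twist":[0,0,0,0,0]}' 40
```

```text
clock: 11.3
position: [494.3, -286.7, 67.7]
eef_rot: [3.141, -0.001, 2.728]
ft_force: [0.4, -0.2, 0.0]
gripper_width: 44.2
grip_force: 0.0
clock: 11.92
position: [494.6, -287.1, 68.2]
eef_rot: [-3.141, 0.001, 2.729]
ft_force: [0.7, 1.3, 3.1]
gripper_width: 13.6
grip_force: 39.8
```

```bash

python3 -m handwheel '{"gripper":[0.1,0.1,0.1,0.1,0.1],"translation":[[0,0,-0.02],[0,0,-0.04],[0,0,-0.04],[0,0,-0.04],[0,0,0]],"twist":[0,0,0,0,0]}'
python3 -m handwheel '{"gripper":[0.1,0.1,0.1,0.1,0.1],"translation":[[0.0145,0.0436,0],[0.0145,0.0436,0],[0.0145,0.0436,0],[0.0145,0.0436,0],[0.0145,0.0436,0]],"twist":[0,0,0,0,0]}'
python3 -m handwheel '{"gripper":[0.1,0.1,0.1,0.1,0.1],"translation":[[0.0145,0.0436,0],[0.0145,0.0436,0],[0.0145,0.0436,0],[0,0,0],[0,0,0]],"twist":[0,0,0,-9.2,0]}'
python3 - <<'E'
from h import *
s=state();y=s['eef_rot'][2];p=s['position']
d=np.array([528,79])-p[:2]
print(p,s['eef_rot'],d@[np.cos(y),np.sin(y)],d@[np.sin(y),-np.cos(y)],s['gripper_width'],s['grip_force'])
S=read_camera('side')
pz=p[2]-68.2+15 # pins
a=np.array([-.25]);R=lambda u:np.array([p[0],p[1],0])+u*np.array([np.cos(y),np.sin(y),0])
P=[R(22.5)+[0,0,pz],R(-22.5)+[0,0,pz]]
u=proj(S,P);print(u)
e=np.array([np.cos(-.25),np.sin(-.25),0]);Q=[np.array([528,79,100])+25*e,np.array([528,79,100])-25*e,[528,79,100]];q=proj(S,Q)
x0,y0=230,70
im=cv2.resize(S['image'][y0:y0+120,x0:x0+100],(500,600),interpolation=2)
for w,col in((u,(0,0,255)),(q,(0,200,0))):
    for k in w: cv2.circle(im,tuple(int(v) for v in ((k-[x0-.5,y0-.5])*5)),4,col,1)
cv2.imwrite('pics/p1.png',im)
E
```

```text
clock: 12.55
position: [496.1, -288.4, 212.7]
eef_rot: [-3.139, 0.008, 2.73]
ft_force: [0.4, -0.3, -1.4]
gripper_width: 13.5
grip_force: 39.8
clock: 13.18
position: [514.4, -56.4, 206.9]
eef_rot: [-3.141, -0.002, 2.729]
ft_force: [1.0, 0.1, -1.3]
gripper_width: 13.6
grip_force: 39.8
clock: 13.8
position: [526.9, 79.7, 206.9]
eef_rot: [-3.141, -0.002, 2.89]
ft_force: [0.6, 0.4, -0.7]
gripper_width: 13.6
grip_force: 39.8
[526.9211757   79.71055429 206.88600983] [-3.14113395e+00 -1.73537978e-03  2.89002373e+00] -1.221740106694069 -0.41964317595109735 13.576001667257787 39.815039674867876
[[268.40931695 143.466241  ]
 [288.95256908 143.08125892]]
```

View pics/p1.png

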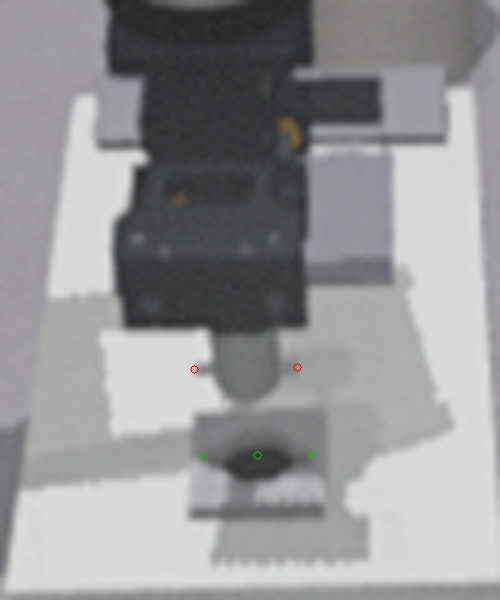

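The cell sits above the port. Its pins at (197,369) and (297,367) agree with the predicted points, and the slots are near (203,457) and (312,455). I lower it in stages.

```bash

python3 -m handwheel '{"gripper":[0.1,0.1,0.1,0.1,0.1],"translation":[[-0.0005,-0.0004,0.015],[0,0,0.015],[0,0,0.012],[0,0,0.006],[0,0,0]],"twist":[0,0,0,0,0]}'
python3 -m handwheel '{"gripper":[0.1,0.1,0.1,0.1,0.1],"translation":[[0,0,0.003],[0,0,0.003],[0,0,0.002],[0,0,0],[0,0,0]],"twist":[0,0,0,0,0]}'
```

```text
clock: 14.48
position: [527.8, 78.6, 159.1]
eef_rot: [-3.141, -0.001, 2.89]
ft_force: [0.5, -0.8, -1.3]
gripper_width: 13.1
grip_force: 39.8
clock: 15.1
position: [528.1, 78.6, 151.8]
eef_rot: [3.142, 0.0, 2.89]
ft_force: [0.2, -0.2, -0.9]
gripper_width: 13.7
grip_force: 39.8
```

```bash

python3 -m handwheel '{"gripper":[0.1,0.1,0.1,0.1,0.1],"translation":[[0,0,0.002],[0,0,0.002],[0,0,0.002],[0,0,0.002],[0,0,0.002]],"twist":[0,0,0,0,0]}' 50
python3 -m handwheel '{"gripper":[0.1,0.1,0.1,0.1,0.1],"translation":[[0,0,0.002],[0,0,0.002],[0,0,0.001],[0,0,0],[0,0,0]],"twist":[0,0,0,0,0]}'
```

```text
clock: 15.72
position: [528.3, 78.6, 141.9]
eef_rot: [3.141, 0.001, 2.89]
ft_force: [-0.7, 0.7, 4.5]
gripper_width: 13.8
grip_force: 49.8
clock: 16.35
position: [528.4, 78.6, 137.0]
eef_rot: [3.141, 0.001, 2.89]
ft_force: [-0.9, 0.3, 6.2]
gripper_width: 13.6
grip_force: 49.8
```

```bash

python3 -m handwheel '{"gripper":[0.1,0.1,0.1,0.1,0.1],"translation":[[0,0,0],[0,0,0],[0,0,0],[0,0,0],[0,0,0]],"twist":[10,10,10,10,10]}'
python3 -m handwheel '{"gripper":[0.1,0.1,0.1,0.1,0.1],"translation":[[0,0,0],[0,0,0],[0,0,0],[0,0,0],[0,0,0]],"twist":[10,10,10,10,0]}'
python3 - <<'E'
from h import *
s=state();print(s['position'],s['eef_rot'],s['ft_force'],s['wrist_torque'],s['joints'].round(2))
S=read_camera('side')
cv2.imwrite('pics/f1.png',cv2.resize(S['image'][70:190,230:330],(500,600),interpolation=2))
E
```

```text
clock: 16.98
position: [528.5, 78.4, 137.1]
eef_rot: [3.141, 0.001, 2.012]
ft_force: [-0.3, -1.2, 5.3]
gripper_width: 13.6
grip_force: 49.8
clock: 17.6
position: [528.2, 78.5, 136.9]
eef_rot: [3.141, 0.0, 1.318]
ft_force: [-0.5, -1.1, 6.4]
gripper_width: 13.4
grip_force: 49.9
[528.20586995  78.46186316 136.93488427] [3.14133077e+00 3.74369849e-04 1.31776445e+00] [-0.48455702 -1.13904772  6.35554364] [-0.08216027  0.25176639  0.13948547] [-0.07  0.23  1.81 -0.    1.1   0.18]
```

View pics/f1.png

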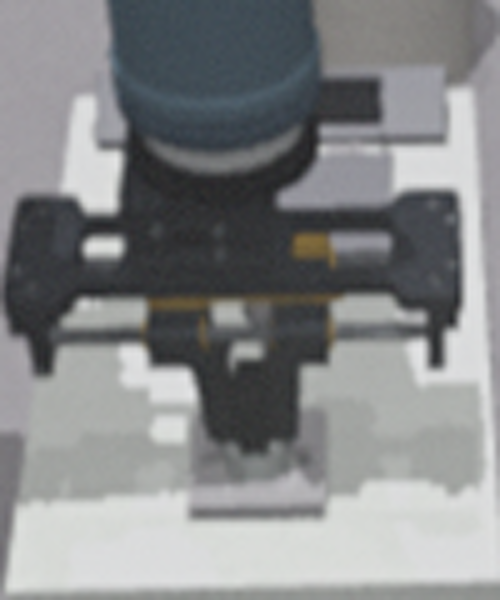

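The cell is in the port, turned 90° and held. The 6.4 N push and 0.14 N m return torque match the plunger and rotor springs, so I'm handing in.

```bash
python3 -c "
from bench import *
print(finish_job())"
```

```text
the job is handed in; nothing more can be done
None
```

The job is handed in, with no verdict returned: the turnbutton is square across the shut lid, and the pinned cell is in the port, pushed in about 12 mm, turned 90° clockwise and still gripped at 50 N.

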